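# Torque the reactor nut to the click

## Task

Tighten the nut on the lid of the small pressure reactor with the ratcheting click wrench that sits on it: swing the handle clockwise, seen from above, until the wrench breaks over (the handle gives and bends at the joint just past the head), and hold it there for a moment without pushing it on towards the end of its bend. Then ease off so that the handle straightens, swing it back anticlockwise on its ratchet and leave it above the rubber-topped rest post, let go, with the other things on the bench undisturbed.

Things in the scene. Friction and masses are not known exactly. Their poses are not given: they have to be found in the camera images.
- head (a point): Centre of the wrench's round steel ratchet head (36 mm across, 24 mm thick), on the vertical nut axis, 137 mm above the bench. x points from the nut axis out along the head's neck, z up. It is captive on the nut and turns in the level plane only. Swung anticlockwise from its driving position the ratchet runs free (about 0.4 N at the grip).
- nut (a point): Centre of the hexagonal nut (38 mm) under the head. Swinging clockwise first takes up 0.05 to 0.25 rad of ratchet play, then turns the nut (about 2 N at the grip) 0.15 to 0.35 rad until it is home and stops. Where that is differs from run to run and must be felt: the force at the grip then climbs to about 10.5 N, where the wrench clicks.
- grip (a point): Middle of the wrench's black rubber grip: a level round bar 26 mm across, 110 mm long, centre 137 mm above the bench and 195 mm from the nut axis; free space beside it, and below it down to 50 mm above the bench. x points outward along the handle, z up.
- pin (a point): Upright pin 45 mm from the nut axis that hinges handle to head. A preloaded spring keeps the handle in line with the neck up to the click; then it bends clockwise here while the force at the grip stops climbing (about 11 N at 0.1 rad; 10 mm of grip travel bends it 0.07 rad). 0.06 to 0.12 rad is a good click; end stop at 0.2 rad. Eased off, it springs straight.
- shank (a point): Centre of the handle's bare steel shank (18 mm thick), 120 mm from the nut axis, inboard of the grip: the part that parks above the rest post.
- rest_post (a point): Centre of the top of the rest post: a thin steel post with a round black rubber pad 36 mm across, on the reactor's base plate, 120 mm from the nut axis, 124 mm above the bench; the shank passes 4 mm above it. It lies anticlockwise of the place where the wrench clicks, by 0.6 to 1.0 rad.
- reactor: The fixed reactor station: steel pot and flanged lid (116 mm across, top at 104 mm) on an aluminium plate 190 x 270 mm, 12 mm thick. Origin on the nut axis at bench height; at zero yaw the rest post lies at (58, -105) mm and the handle points roughly to -y.
- gasket: white plastic sealing ring, 44 mm across, 6 mm thick, lying on the reactor's base plate; a bystander, origin at the centre of its underside
- vial: small amber jar, 24 mm across, 45 mm tall, standing on the bench near the reactor, low enough for a tool to pass over at handle height; a bystander, origin at its underside
- beaker: clear glass beaker, 70 mm across, 80 mm tall; a bystander, origin at its underside
- spanner: plain steel open-ended spanner 150 mm long lying on the bench; a bystander, not the click wrench; origin at its underside
- reagent_a: amber bottle 64 mm across, 140 mm tall; a bystander, origin at its underside
- reagent_b: white jar 70 mm across, 120 mm tall; a bystander, origin at its underside
- dish: white porcelain bowl 100 mm across, 35 mm tall; a bystander, origin at its underside

How it is judged:
By the outcome, as a careful person would: the job done as asked, in the order asked, and still so for the second after the job is handed in, with the robot touching nothing.
It also fails if it takes over 54 s, if anything falls off the work surface, if the arm or the gripper's body presses on something with over 40 N, if the wrist force passes 120 N, or if a joint passes its speed limit or range.

## Robot

A 6-joint arm with a two-finger parallel gripper is mounted at the origin on the work surface. World frame = base frame: x ahead of the robot, y to its left, z up, the work surface at z = 0. Lengths are in m, angles in rad, forces in N, time in s.
With the tool pointing down it reaches from about 0.375 to 0.75 m from the base axis. Payload 9 kg.
Tool frame: the origin (TCP) lies midway between the tips of the shut fingers; the grasp point (between the pads) lies bot.pinch_z behind it (bot.pinch_z is the distance from the TCP to the grasp point, in m); z points along the fingers, y is the direction in which the jaws open and shut (so a half turn about z gives the same grasp; the last joint's range is limited). The gripper opens to 85 mm and grips with 20 to 120 N. Pads are 22 mm wide; open, the fingers measure 114 mm over their backs; the gripper's body (76 mm by 85 mm) begins 54 mm behind the grasp point. The pads swing forward as they close: fully open they stand 13 mm farther back than shut.
Start: joints at [-1.558, 0.104, 0.097, 1.564, 0, 1.353], TCP at [0.137, -0.584, 0.231] pointing down, gripper open.
Joint ranges: [-2.99, 2.99], [-0.84, 1.86], [-1.1, 1.16], [-1.84, 2.11], [-1.51, 1.56], [-3.14, 3.14]. Speed limits (rad/s): [2.22, 2.22, 2.57, 3.14, 3.14, 3.14].

## Interface

Orientations are given as [roll, pitch, yaw] about the fixed x, y, z axes, in that order (R = Rz(yaw) Ry(pitch) Rx(roll)).
In Python, from workcell import readout, imaging, order, bot gives the robot as it stands.
- The arm moves only by the tool carry_out, never from a script. Its argument "steps" is a list of rows, each an object of numbers: "tx", "ty", "tz": the shift along the tool's x, y, z in mm; "ax", "ay", "az": the turn, a rotation vector about the tool's x, y, z in rad. In form: [{"tx": .., "ty": .., "tz": .., "ax": .., "ay": .., "az": ..}, ...]. A call has 1 to 20 rows; each row is the pose to reach, as a shift and turn from the pose commanded when the call began, along the tool's axes at that moment; what a row does not reach only later rows make up. A row lasts 1/8 s, in which the tool goes at most 62.5 mm and 10.7 degrees, less where a joint would pass 70% of its speed; a pose out of reach is approached as far as the arm can. A call with a gripper value outside its range is refused whole. "fingers" is the closure, from -1 (fully open) to 1 (shut), so that 0 is half open, set as the call begins (left out, the last holds). The fingers move at their own pace and stop on an object; "force" is the grip in N (left out, the last holds). Time passes only in rows, so rows that repeat a pose let the fingers close. It gives the time, the measured TCP pose, the force and the opening at its end, in the units of the state.
- readout.read_state(): the state, without advancing time (a new reading comes with each control period).
- imaging.get_image(name): name is "scene" or "top" or "wrist"; returns a dict with "img" (400x640x3 uint8, blue, green, red), "camera_matrix" (3x3 intrinsics, pixels), "world_to_cam" (4x4, takes a point from world to camera coordinates). Camera axes: x right, y down, z forward; pixel columns grow to the right and rows downward; lengths in m; the calibration is good to about 2 mm. A picture is of the moment at which its call begins. There is no depth.
- order.job_done(): hands the job in, once; it reports no verdict.
Trained networks look in the newest picture that a camera, given by its name, has taken for a name from the list of things; names that differ only in an ending like _2 or _b are one class to them, and where a whole thing is asked for, a point or a joint stands for the part that bears it (a point fixed in the world has none). Each returns a list of dicts, best first, with "score" (0 to 1); they miss things now and then, are a little off and sometimes report something else, mostly with a low value. They report only what shows in the picture. A call takes as long as a camera call.
- imaging.silhouettes(camera, target): "region" (400x640 bool, what is visible of it) and "box" ([left, top, width, height] in pixels, round what is visible of it).
The state is a dict: "time_s": time; "qpos": joint angles; "dq": joint speeds; "joint_efforts": joint torques, N m; "ee_pos": TCP position; "orientation": TCP orientation; "ft_force": force on the tool from outside, world axes, zero at the start; "moment": the same for the moment, N m; "gripper_width": finger opening in m.
Only numpy, scipy, OpenCV 4.12 (cv2) and the standard library are available. Lean on these libraries where they do the work, as an engineer would, in place of code of your own. Each camera call takes 0.05 s, during which the arm holds its last target. There are 200 camera calls.

## Working session

There is one attempt and no reset: what is moved stays moved. The work goes in short steps, Python scripts to look and compute and a tool call to move; the robot and the scene stay as the last step left them, time stands still between calls to the robot, and variables do not carry over. Pictures are saved under pics/ and viewed, about 8 in all and at most 12, crops included, and the job is handed in when it is done.

Besides the shell and the picture viewer there is one more tool, called after ">>>" as name(argument=value, ...), one argument or row to a line, values as JSON. carry_out: Moves the arm, as the interface text tells. Its arguments: {"type":"object","properties":{"steps":{"type":"array"},"fingers":{"type":"number"},"force":{"type":"number"}},"required":["steps"]}

```bash
ls; mkdir -p pics; cat > h.py <<'E'
import numpy as np, cv2
from workcell import readout, imaging, order, bot
def ray(im,u,v,z):
    K=im["camera_matrix"];T=im["world_to_cam"];R=T[:3,:3];c=-R.T@T[:3,3]
    d=R.T@np.linalg.solve(K,[u,v,1.]);return (c+d*(z-c[2])/d[2])
def proj(im,p):
    q=im["world_to_cam"]@np.r_[p,1];k=im["camera_matrix"]@q[:3];return k[:2]/k[2]
E
python3 - <<'E'
from h import *
print(readout.read_state(), bot.pinch_z)
ims={}
for c in("scene","top"):
    im=imaging.get_image(c);cv2.imwrite(f"pics/{c}0.png",im["img"])
    for n,z in(("head",.149),("grip",.137),("shank",.137),("rest_post",.124),("vial",.045),("nut",.12),("pin",.14)):
        for s in imaging.silhouettes(c,n)[:2]:
            ys,xs=np.nonzero(s["region"]);u,v=xs.mean(),ys.mean()
            print(c,n,round(s["score"],2),s["box"],len(xs),(round(u),round(v)),ray(im,u,v,z).round(3))
E
```

```text
pics
{'time_s': 0.0, 'qpos': array([-1.55771827e+00,  1.04719193e-01,  9.64605432e-02,  1.56388703e+00,
        1.00250216e-05,  1.35309316e+00]), 'dq': array([ 8.47459370e-04,  1.65609346e-05,  1.45972798e-03, -1.52320220e-03,
        5.68837483e-04, -5.85640672e-04]), 'joint_efforts': array([-3.11532465e-03, -5.56930304e+01,  5.03652370e+01,  1.70945388e-02,
       -3.57825356e-04,  1.61892046e-05]), 'ee_pos': array([ 0.13724889, -0.58375127,  0.23050587]), 'orientation': array([-3.14027732e+00, -3.01230914e-04,  2.30781023e-01]), 'ft_force': array([-0.29104142, -0.02094918, -0.52116156]), 'moment': array([ 0.03482131, -0.0190741 ,  0.01654719]), 'gripper_width': 0.08547898403740889} 0.0187
scene head 0.86 [284.3, 147.9, 81.3, 62.6] 781 (329, 178) [ 0.553 -0.004  0.149]
scene grip 0.94 [287.6, 144.3, 61.7, 52.3] 573 (317, 170) [ 0.544 -0.052  0.137]
scene shank 0.63 [288.8, 145.2, 58.0, 47.4] 639 (316, 169) [ 0.545 -0.055  0.137]
scene rest_post 0.78 [290.8, 184.0, 109.7, 86.6] 5035 (344, 223) [0.628 0.104 0.124]
scene nut 0.6 [285.8, 145.6, 81.6, 62.5] 790 (329, 179) [ 0.54  -0.01
[... 172 characters left out ...]
ead 0.63 [280.0, 205.5, 81.3, 12.5] 581 (320, 212) [ 0.544 -0.018  0.149]
top grip 0.7 [298.2, 209.2, 68.4, 7.2] 447 (332, 213) [ 0.542 -0.059  0.137]
top shank 0.92 [298.1, 207.4, 65.5, 11.3] 439 (329, 212) [ 0.543 -0.049  0.137]
top shank 0.38 [300.4, 150.4, 31.3, 23.7] 519 (315, 162) [ 0.718 -0.007  0.137]
top rest_post 0.55 [258.8, 181.1, 74.7, 53.7] 3154 (297, 208) [0.56  0.059 0.124]
top vial 0.4 [302.6, 149.6, 27.8, 25.3] 558 (316, 161) [ 0.74  -0.01   0.045]
top nut 0.95 [281.8, 207.0, 80.9, 8.1] 555 (321, 212) [ 0.546 -0.023  0.12 ]
top nut 0.41 [259.7, 181.5, 74.3, 55.5] 3260 (297, 208) [0.562 0.061 0.12 ]
top pin 0.85 [279.6, 206.2, 82.9, 8.5] 554 (320, 212) [ 0.545 -0.02   0.14 ]
```

```bash
python3 - <<'E'
import cv2,numpy as np
a=cv2.imread("pics/scene0.png")[110:310,220:480];b=cv2.imread("pics/top0.png")[120:290,210:430]
cv2.imwrite("pics/c0.png",np.vstack([cv2.resize(b,(440,340)),]));cv2.imwrite("pics/cs.png",cv2.resize(a,(780,600),interpolation=2))
cv2.imwrite("pics/ct.png",cv2.resize(b,(770,595),interpolation=2))
E
```

```text
(no output)
```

View pics/cs.png

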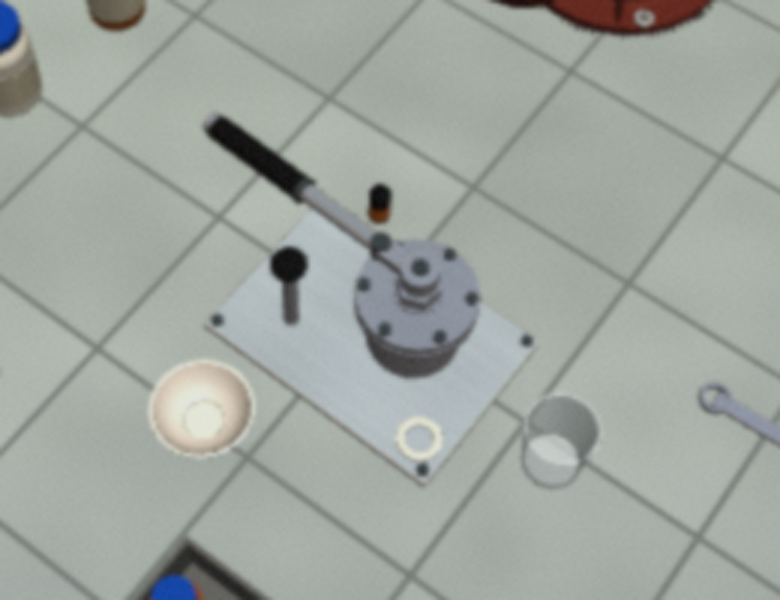

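View pics/ct.png

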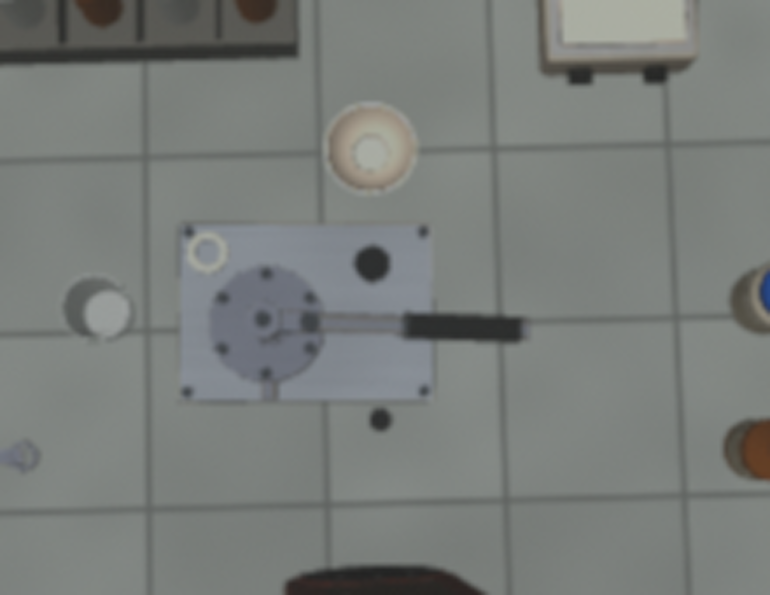

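The scene crop shows the wrench head at (420,268), handle running up-left to the black grip (258,155), rest post pad at (289,264) and vial at (380,195). In the top crop the head is at (263,319), grip (464,327), post pad (372,264), vial (380,420). Clockwise takes the handle over the vial, towards the robot base (−x).

```bash
cat >> h.py <<'E'
def tri(a,ua,b,ub):
    A=[]
    for im,(u,v) in((a,ua),(b,ub)):
        P=im["camera_matrix"]@im["world_to_cam"][:3];A+=[u*P[2]-P[0],v*P[2]-P[1]]
    s=np.linalg.svd(np.array(A))[2][-1];return s[:3]/s[3]
E
python3 - <<'E'
from h import *
a=imaging.get_image("scene");b=imaging.get_image("top")
S=lambda x,y:(220+x/3,110+y/3);T=lambda x,y:(210+x/3.5,120+y/3.5)
P={}
for n,s,t,z in(("head",(420,268),(263,319),.149),("grip",(258,155),(464,327),.137),("post",(289,264),(372,264),.124),("vial",(380,190),(380,420),.045)):
    s=S(*s);t=T(*t);P[n]=ray(b,*t,z)
    print(n,"tri",tri(a,s,b,t).round(4),"scene",ray(a,*s,z).round(4),"top",P[n].round(4))
h=P["head"]
for n in("grip","post"):
    d=(P[n]-h)[:2];print(n,np.hypot(*d),np.arctan2(d[1],d[0]))
E
```

```text
head tri [0.5503 0.0999 0.14  ] scene [0.5546 0.1026 0.149 ] top [0.5496 0.0991 0.149 ]
grip tri [ 0.5384 -0.0957  0.1312] scene [ 0.5414 -0.0932  0.137 ] top [ 0.5379 -0.0951  0.137 ]
post tri [ 0.6051 -0.0074  0.1096] scene [ 0.6112 -0.0022  0.124 ] top [ 0.6033 -0.0074  0.124 ]
vial tri [ 0.4513 -0.0123  0.0385] scene [ 0.4549 -0.0103  0.045 ] top [ 0.451  -0.0119  0.045 ]
grip 0.1945150866461486 -1.631410151609224
post 0.11926190570070642 -1.1037412915610239
```

>>> carry_out(
  steps=[
    {"tx": 25, "ty": -19, "az": -0.06},
    {"tx": 65, "ty": -50, "az": -0.16},
    {"tx": 105, "ty": -80, "az": -0.27},
    {"tx": 145, "ty": -111, "az": -0.37},
    {"tx": 185, "ty": -142, "az": -0.47},
    {"tx": 225, "ty": -172, "az": -0.57},
    {"tx": 265, "ty": -203, "az": -0.68},
    {"tx": 305, "ty": -233, "az": -0.78},
    {"tx": 345, "ty": -264, "az": -0.88},
    {"tx": 385, "ty": -295, "az": -0.98},
    {"tx": 425, "ty": -325, "az": -1.08},
    {"tx": 465, "ty": -356, "az": -1.19},
    {"tx": 490, "ty": -375, "az": -1.25},
    {"tx": 502, "ty": -384, "az": -1.28},
    {"tx": 502, "ty": -384, "az": -1.28},
    {"tx": 502, "ty": -384, "az": -1.28},
  ],
  fingers=-0.6,
  force=40,
)

```text
schema error: expected keys tx, ty, tz, ax, ay, az
```

>>> carry_out(
  steps=[
    {"tx": 25, "ty": -19, "tz": 0, "ax": 0, "ay": 0, "az": -0.06},
    {"tx": 65, "ty": -50, "tz": 0, "ax": 0, "ay": 0, "az": -0.16},
    {"tx": 105, "ty": -80, "tz": 0, "ax": 0, "ay": 0, "az": -0.27},
    {"tx": 145, "ty": -111, "tz": 0, "ax": 0, "ay": 0, "az": -0.37},
    {"tx": 185, "ty": -142, "tz": 0, "ax": 0, "ay": 0, "az": -0.47},
    {"tx": 225, "ty": -172, "tz": 0, "ax": 0, "ay": 0, "az": -0.57},
    {"tx": 265, "ty": -203, "tz": 0, "ax": 0, "ay": 0, "az": -0.68},
    {"tx": 305, "ty": -233, "tz": 0, "ax": 0, "ay": 0, "az": -0.78},
    {"tx": 345, "ty": -264, "tz": 0, "ax": 0, "ay": 0, "az": -0.88},
    {"tx": 385, "ty": -295, "tz": 0, "ax": 0, "ay": 0, "az": -0.98},
    {"tx": 425, "ty": -325, "tz": 0, "ax": 0, "ay": 0, "az": -1.08},
    {"tx": 465, "ty": -356, "tz": 0, "ax": 0, "ay": 0, "az": -1.19},
    {"tx": 490, "ty": -375, "tz": 0, "ax": 0, "ay": 0, "az": -1.25},
    {"tx": 502, "ty": -384, "tz": 0, "ax": 0, "ay": 0, "az": -1.28},
    {"tx": 502, "ty": -384, "tz": 0, "ax": 0, "ay": 0, "az": -1.28},
    {"tx": 502, "ty": -384, "tz": 0, "ax": 0, "ay": 0, "az": -1.28},
  ],
  fingers=-0.6,
  force=40,
)

```text
time_s: 2.9
ee_pos: [0.5376, -0.0964, 0.2313]
orientation: [-3.141, 0.0, 1.509]
ft_force: [-0.9, 0.2, 0.3]
gripper_width: 0.0683
```

```bash
python3 - <<'E'
from h import *
im=imaging.get_image("wrist")
I=im["img"].copy()
for p in ([.5505,.0995,.149],[.538,-.095,.150],[.604,-.007,.124]):
    u=proj(im,p);print(u);cv2.circle(I,tuple(int(x) for x in u),5,(0,0,255),1)
cv2.imwrite("pics/w1.png",I)
E
```

```text
[ 331.43549215 -118.99994615]
[329.73522469 207.95972579]
[412.12522887  77.94260375]
```

View pics/w1.png

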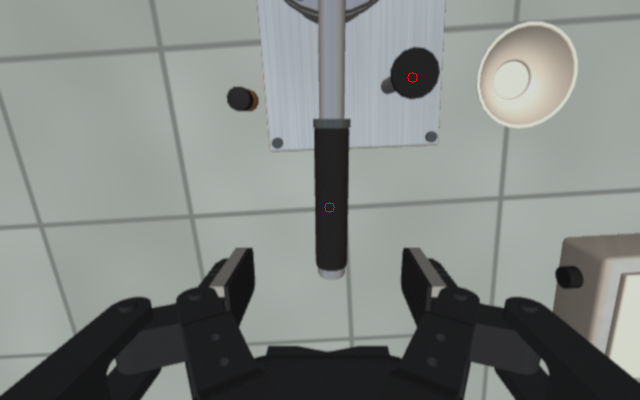

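Everything lines up: grip centre at about (331,207), post pad at (415,74), both within 2–3 px of the predictions. I'll descend, straddling the grip, and half-close to a loose fit.

>>> carry_out(
  steps=[
    {"tx": 0, "ty": 0, "tz": 20, "ax": 0, "ay": 0, "az": 0},
    {"tx": 0, "ty": 0, "tz": 45, "ax": 0, "ay": 0, "az": 0},
    {"tx": 0, "ty": 0, "tz": 70, "ax": 0, "ay": 0, "az": 0},
    {"tx": 0, "ty": 0, "tz": 95, "ax": 0, "ay": 0, "az": 0},
    {"tx": 0, "ty": 0, "tz": 112, "ax": 0, "ay": 0, "az": 0},
    {"tx": 0, "ty": 0, "tz": 118, "ax": 0, "ay": 0, "az": 0},
    {"tx": 0, "ty": 0, "tz": 118, "ax": 0, "ay": 0, "az": 0},
    {"tx": 0, "ty": 0, "tz": 118, "ax": 0, "ay": 0, "az": 0},
  ],
)

```text
time_s: 3.95
ee_pos: [0.5386, -0.0958, 0.1143]
orientation: [3.14, 0.001, 1.511]
ft_force: [-1.2, -1.0, 0.6]
gripper_width: 0.0682
```

>>> carry_out(
  steps=[
    {"tx": 0, "ty": 0, "tz": 0, "ax": 0, "ay": 0, "az": 0},
    {"tx": 0, "ty": 0, "tz": 0, "ax": 0, "ay": 0, "az": 0},
    {"tx": 0, "ty": 0, "tz": 0, "ax": 0, "ay": 0, "az": 0},
    {"tx": 0, "ty": 0, "tz": 0, "ax": 0, "ay": 0, "az": 0},
  ],
  fingers=0.25,
)

```text
time_s: 4.45
ee_pos: [0.5381, -0.0955, 0.1133]
orientation: [-3.142, 0.0, 1.511]
ft_force: [-0.2, 0.2, -0.4]
gripper_width: 0.032
```

>>> carry_out(
  steps=[
    {"tx": 0, "ty": -4, "tz": 0, "ax": 0, "ay": 0, "az": 0.02},
    {"tx": 0.2, "ty": -8, "tz": 0, "ax": 0, "ay": 0, "az": 0.04},
    {"tx": 0.4, "ty": -12, "tz": 0, "ax": 0, "ay": 0, "az": 0.06},
    {"tx": 0.6, "ty": -16, "tz": 0, "ax": 0, "ay": 0, "az": 0.08},
    {"tx": 1, "ty": -20, "tz": 0, "ax": 0, "ay": 0, "az": 0.1},
    {"tx": 1.4, "ty": -24, "tz": 0, "ax": 0, "ay": 0, "az": 0.12},
    {"tx": 2, "ty": -28, "tz": 0, "ax": 0, "ay": 0, "az": 0.14},
    {"tx": 2.5, "ty": -31, "tz": 0, "ax": 0, "ay": 0, "az": 0.16},
    {"tx": 2.5, "ty": -31, "tz": 0, "ax": 0, "ay": 0, "az": 0.16},
  ],
)

```text
time_s: 5.58
ee_pos: [0.5071, -0.0911, 0.1133]
orientation: [-3.142, 0.0, 1.35]
ft_force: [0.9, 0.5, 1.0]
gripper_width: 0.032
```

>>> carry_out(
  steps=[
    {"tx": 0, "ty": -3, "tz": 0, "ax": 0, "ay": 0, "az": 0.015},
    {"tx": 0.1, "ty": -6, "tz": 0, "ax": 0, "ay": 0, "az": 0.03},
    {"tx": 0.1, "ty": -6, "tz": 0, "ax": 0, "ay": 0, "az": 0.03},
  ],
)

```text
time_s: 5.95
ee_pos: [0.5012, -0.0897, 0.1133]
orientation: [-3.141, 0.0, 1.32]
ft_force: [0.4, 2.1, -0.8]
gripper_width: 0.0323
```

>>> carry_out(
  steps=[
    {"tx": 0, "ty": -3, "tz": 0, "ax": 0, "ay": 0, "az": 0.015},
    {"tx": 0.1, "ty": -6, "tz": 0, "ax": 0, "ay": 0, "az": 0.03},
    {"tx": 0.1, "ty": -6, "tz": 0, "ax": 0, "ay": 0, "az": 0.03},
  ],
)

```text
time_s: 6.32
ee_pos: [0.4954, -0.0881, 0.1133]
orientation: [-3.141, 0.0, 1.29]
ft_force: [0.6, 1.3, 0.5]
gripper_width: 0.032
```

>>> carry_out(
  steps=[
    {"tx": 0, "ty": -3, "tz": 0, "ax": 0, "ay": 0, "az": 0.015},
    {"tx": 0.1, "ty": -6, "tz": 0, "ax": 0, "ay": 0, "az": 0.03},
    {"tx": 0.1, "ty": -6, "tz": 0, "ax": 0, "ay": 0, "az": 0.03},
  ],
)

```text
time_s: 6.7
ee_pos: [0.4897, -0.0863, 0.1133]
orientation: [-3.141, 0.0, 1.26]
ft_force: [0.7, -0.0, 0.0]
gripper_width: 0.032
```

>>> carry_out(
  steps=[
    {"tx": 0, "ty": -3, "tz": 0, "ax": 0, "ay": 0, "az": 0.015},
    {"tx": 0.1, "ty": -6, "tz": 0, "ax": 0, "ay": 0, "az": 0.03},
    {"tx": 0.1, "ty": -6, "tz": 0, "ax": 0, "ay": 0, "az": 0.03},
  ],
)

```text
time_s: 7.08
ee_pos: [0.484, -0.0844, 0.1132]
orientation: [-3.141, 0.0, 1.23]
ft_force: [0.9, -0.2, -0.8]
gripper_width: 0.032
```

>>> carry_out(
  steps=[
    {"tx": 0, "ty": -3, "tz": 0, "ax": 0, "ay": 0, "az": 0.015},
    {"tx": 0.1, "ty": -6, "tz": 0, "ax": 0, "ay": 0, "az": 0.03},
    {"tx": 0.1, "ty": -6, "tz": 0, "ax": 0, "ay": 0, "az": 0.03},
  ],
)

```text
time_s: 7.45
ee_pos: [0.4784, -0.0823, 0.1133]
orientation: [-3.141, 0.0, 1.2]
ft_force: [1.1, -0.4, 0.6]
gripper_width: 0.032
```

>>> carry_out(
  steps=[
    {"tx": 0, "ty": -3, "tz": 0, "ax": 0, "ay": 0, "az": 0.015},
    {"tx": 0.1, "ty": -6, "tz": 0, "ax": 0, "ay": 0, "az": 0.03},
    {"tx": 0.1, "ty": -6, "tz": 0, "ax": 0, "ay": 0, "az": 0.03},
  ],
)

```text
time_s: 7.82
ee_pos: [0.4728, -0.08, 0.1133]
orientation: [-3.141, 0.0, 1.17]
ft_force: [1.5, 0.6, -0.3]
gripper_width: 0.032
```

>>> carry_out(
  steps=[
    {"tx": 0, "ty": -3, "tz": 0, "ax": 0, "ay": 0, "az": 0.015},
    {"tx": 0.1, "ty": -6, "tz": 0, "ax": 0, "ay": 0, "az": 0.03},
    {"tx": 0.1, "ty": -6, "tz": 0, "ax": 0, "ay": 0, "az": 0.03},
  ],
)

```text
time_s: 8.2
ee_pos: [0.4673, -0.0776, 0.1133]
orientation: [-3.141, 0.0, 1.14]
ft_force: [2.1, 0.2, 0.7]
gripper_width: 0.032
```

```bash
python3 - <<'E'
from h import *
im=imaging.get_image("wrist");cv2.imwrite("pics/w2.png",im["img"])
im=imaging.get_image("top");cv2.imwrite("pics/t2.png",im["img"]);print(readout.read_state()["ft_force"])
E
```

```text
[ 1.02557679  0.29788915 -0.46125346]
```

View pics/w2.png

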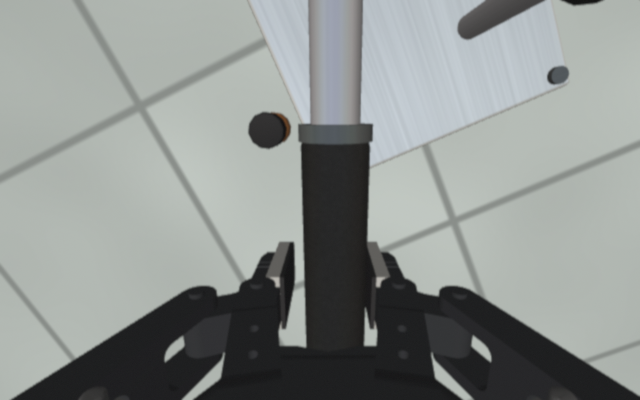

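The right pad bears on the grip and the handle follows straight; the vial (267,130) is clear below. Continuing in small steps.

>>> carry_out(
  steps=[
    {"tx": 0, "ty": -3, "tz": 0, "ax": 0, "ay": 0, "az": 0.015},
    {"tx": 0.1, "ty": -6, "tz": 0, "ax": 0, "ay": 0, "az": 0.03},
    {"tx": 0.1, "ty": -6, "tz": 0, "ax": 0, "ay": 0, "az": 0.03},
  ],
)

```text
time_s: 8.68
ee_pos: [0.463, -0.0754, 0.1138]
orientation: [3.139, -0.0, 1.11]
ft_force: [6.1, -1.2, -1.1]
gripper_width: 0.032
```

>>> carry_out(
  steps=[
    {"tx": 0, "ty": -3, "tz": 0, "ax": 0, "ay": 0, "az": 0.015},
    {"tx": 0.1, "ty": -6, "tz": 0, "ax": 0, "ay": 0, "az": 0.03},
    {"tx": 0.1, "ty": -6, "tz": 0, "ax": 0, "ay": 0, "az": 0.03},
  ],
)

```text
time_s: 9.05
ee_pos: [0.4583, -0.073, 0.1141]
orientation: [3.137, -0.0, 1.08]
ft_force: [9.4, -2.1, -2.2]
gripper_width: 0.0319
```

>>> carry_out(
  steps=[
    {"tx": 0, "ty": -2, "tz": 0, "ax": 0, "ay": 0, "az": 0.01},
    {"tx": 0.1, "ty": -4, "tz": 0, "ax": 0, "ay": 0, "az": 0.02},
    {"tx": 0.1, "ty": -4, "tz": 0, "ax": 0, "ay": 0, "az": 0.02},
  ],
)

```text
time_s: 9.43
ee_pos: [0.4549, -0.0711, 0.1141]
orientation: [3.137, -0.0, 1.06]
ft_force: [9.6, -2.7, -2.3]
gripper_width: 0.0324
```

```bash
python3 - <<'E'
from h import *
im=imaging.get_image("top");cv2.imwrite("pics/t3.png",im["img"]);s=readout.read_state();print(s["ft_force"],s["ee_pos"])
E
```

```text
[ 9.57115947 -2.93073751 -1.29420754] [ 0.45494074 -0.07110611  0.11407166]
```

```bash
cat > shank.py <<'E'
from h import *
def line(im,img=None):
    g=cv2.cvtColor(im["img"] if img is None else img,cv2.COLOR_BGR2GRAY).astype(float)
    g=cv2.GaussianBlur(g,(5,5),0); L=[];Rr=[]
    for v in range(170,245,3):      # black grip edges against the light background
        r=g[v];c=335
        c=c-30+int(np.argmin(r[c-30:c+30]))
        d=np.diff(r);l=c-60+int(np.argmin(d[c-60:c]));q=c+int(np.argmax(d[c:c+60]))
        L.append((l+.5,v));Rr.append((q+.5,v))
    mid=[((a[0]+b[0])/2,a[1]) for a,b in zip(L,Rr)]
    P=np.array([ray(im,u,v,.137)[:2] for u,v in mid])
    vx,vy,x,y=cv2.fitLine(P.astype(np.float32),cv2.DIST_HUBER,0,.001,.001).ravel()
    d=np.array([vx,vy]); d=d if vy<0 else -d
    n=np.array([-d[1],d[0]]); h=np.array([.5505,.0995])-[x,y]
    return np.arctan2(d[1],d[0]), h@n, np.round([np.median([a[0] for a in L]),np.median([b[0] for b in Rr])],1)
E
python3 - <<'E'
from shank import *
from scipy.spatial.transform import Rotation as R
def T(p,o):
    M=np.eye(4);M[:3,:3]=R.from_euler("xyz",o).as_matrix();M[:3,3]=p;return M
im=imaging.get_image("wrist");s=readout.read_state();cv2.imwrite("pics/w3.png",im["img"])
C=im["world_to_cam"]@T(s["ee_pos"],s["orientation"])
print("now",line(im),s["ft_force"],s["ee_pos"],s["orientation"])
for f,p,o in(("w2",[.4673,-.0776,.1133],[-3.141,0,1.14]),("w1",[.5376,-.0964,.2313],[-3.141,0,1.509])):
    k=dict(im);k["world_to_cam"]=C@np.linalg.inv(T(p,o));print(f,line(k,cv2.imread(f"pics/{f}.png")))
E
```

```text
now (np.float32(-2.0881386), np.float64(-0.0033149413208521834), array([304.5, 368.5])) [ 9.0473442  -2.6804237  -1.01554377] [ 0.45496175 -0.07113411  0.11408443] [ 3.13731493e+00 -3.70059272e-04  1.06005157e+00]
w2 (np.float32(-2.0191855), np.float64(-0.003279840562803522), array([304.5, 367.5]))
w1 (np.float32(-1.6288778), np.float64(2.2435846442897362e-05), array([314.5, 347.5]))
```

View pics/w3.png

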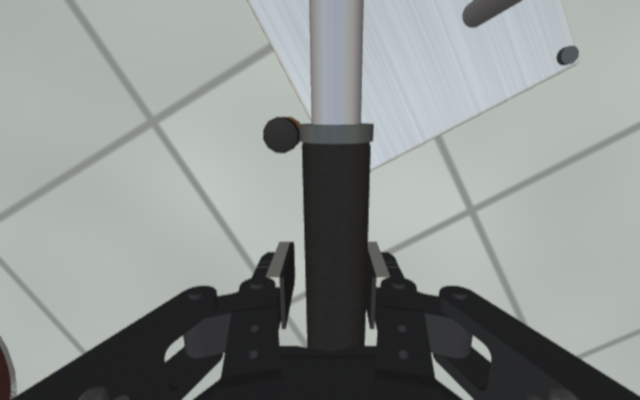

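The picture shows the right pad still on the grip, vial (281,134) below. The handle is still straight (line offset unchanged since w2), so the nut is home with the force climbing, just short of the click.

>>> carry_out(
  steps=[
    {"tx": 0, "ty": -2, "tz": 0, "ax": 0, "ay": 0, "az": 0.012},
    {"tx": 0.1, "ty": -4, "tz": 0, "ax": 0, "ay": 0, "az": 0.025},
    {"tx": 0.1, "ty": -4, "tz": 0, "ax": 0, "ay": 0, "az": 0.025},
  ],
)

```text
time_s: 9.9
ee_pos: [0.4515, -0.0691, 0.1141]
orientation: [3.137, -0.0, 1.035]
ft_force: [9.5, -3.5, -1.6]
gripper_width: 0.0322
```

```bash
python3 - <<'E'
from shank import *
im=imaging.get_image("wrist");s=readout.read_state();print("now",line(im),s["ft_force"],s["ee_pos"],s["orientation"])
E
```

```text
now (np.float32(-2.1129105), np.float64(-0.004171222635183642), array([304.5, 368.5])) [10.29900783 -3.39231538 -2.45380237] [ 0.45158017 -0.06910392  0.11414376] [ 3.13714316e+00 -5.08210106e-04  1.03504375e+00]
```

>>> carry_out(
  steps=[
    {"tx": 0, "ty": -2, "tz": 0, "ax": 0, "ay": 0, "az": 0.013},
    {"tx": 0, "ty": -4, "tz": 0, "ax": 0, "ay": 0, "az": 0.026},
    {"tx": 0.1, "ty": -6, "tz": 0, "ax": 0, "ay": 0, "az": 0.04},
    {"tx": 0.1, "ty": -6, "tz": 0, "ax": 0, "ay": 0, "az": 0.04},
  ],
)

```text
time_s: 10.45
ee_pos: [0.4465, -0.0658, 0.1141]
orientation: [3.137, -0.001, 0.995]
ft_force: [9.8, -1.9, -1.0]
gripper_width: 0.0321
```

```bash
python3 - <<'E'
from shank import *
im=imaging.get_image("wrist");s=readout.read_state();print("now",line(im),s["ft_force"],s["ee_pos"],s["orientation"])
im=imaging.get_image("scene");cv2.imwrite("pics/s4.png",im["img"])
K=imaging.get_image("top");cv2.imwrite("pics/t4.png",K["img"])
a=im["img"][130:230,270:390]
cv2.imwrite("pics/s4c.png",cv2.resize(a,(720,600),interpolation=2))
E
```

```text
now (np.float32(-2.1510322), np.float64(-0.005723780712960066), array([304.5, 368.5])) [11.27697679 -3.03024772 -1.69965355] [ 0.44654966 -0.06586231  0.1141571 ] [ 3.13707652e+00 -9.88765837e-04  9.95150317e-01]
```

View pics/s4c.png

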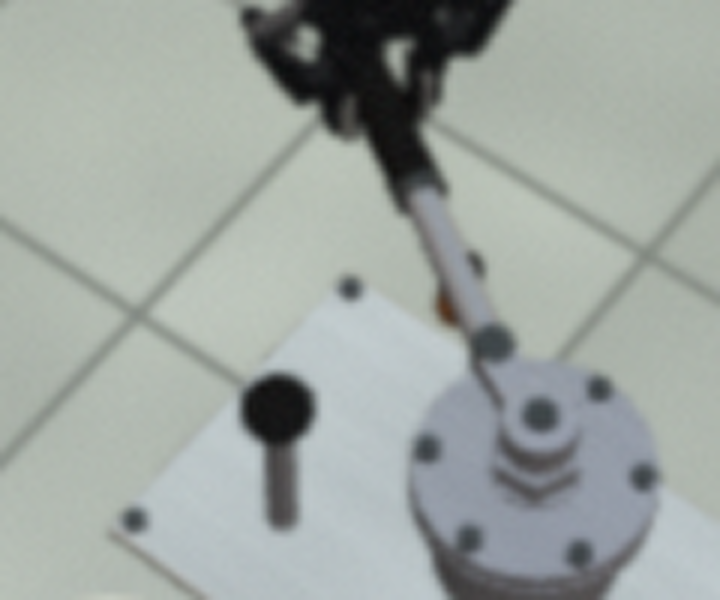

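The handle is visibly kinked at the pin (492,342) relative to the line to the head (540,413). The estimated bend is about 0.055 rad. A little further, then hold.

>>> carry_out(
  steps=[
    {"tx": 0, "ty": -2, "tz": 0, "ax": 0, "ay": 0, "az": 0.013},
    {"tx": 0, "ty": -4.5, "tz": 0, "ax": 0, "ay": 0, "az": 0.03},
    {"tx": 0, "ty": -4.5, "tz": 0, "ax": 0, "ay": 0, "az": 0.03},
    {"tx": 0, "ty": -4.5, "tz": 0, "ax": 0, "ay": 0, "az": 0.03},
    {"tx": 0, "ty": -4.5, "tz": 0, "ax": 0, "ay": 0, "az": 0.03},
  ],
)

```text
time_s: 11.22
ee_pos: [0.4429, -0.0633, 0.1141]
orientation: [3.137, -0.001, 0.965]
ft_force: [11.6, -2.6, -1.4]
gripper_width: 0.0317
```

```bash
python3 - <<'E'
from shank import *
for i in range(2):
    im=imaging.get_image("wrist");s=readout.read_state();print("now",line(im),s["ft_force"],s["ee_pos"],s["orientation"][2])
E
```

```text
now (np.float32(-2.1808739), np.float64(-0.007154966530340302), array([304.5, 368.5])) [10.42972478 -1.83804924 -1.82474599] [ 0.44286865 -0.06335348  0.11413839] 0.9652841600106064
now (np.float32(-2.1809049), np.float64(-0.007160912997908648), array([304.5, 368.5])) [11.08374376 -1.65359704 -2.41106504] [ 0.44286013 -0.06333546  0.11412499] 0.9652827606486623
```

Bend ≈ 0.086 rad by the line offset, force plateaued at about 10.5 N. Hold a moment, then ease off slowly.

>>> carry_out(
  steps=[
    {"tx": 0, "ty": 0, "tz": 0, "ax": 0, "ay": 0, "az": 0},
    {"tx": 0, "ty": 0, "tz": 0, "ax": 0, "ay": 0, "az": 0},
    {"tx": 0, "ty": 0, "tz": 0, "ax": 0, "ay": 0, "az": 0},
    {"tx": 0, "ty": 0, "tz": 0, "ax": 0, "ay": 0, "az": 0},
    {"tx": 0, "ty": 0, "tz": 0, "ax": 0, "ay": 0, "az": 0},
    {"tx": 0, "ty": 0, "tz": 0, "ax": 0, "ay": 0, "az": 0},
    {"tx": 0.1, "ty": 2, "tz": 0, "ax": 0, "ay": 0, "az": -0.013},
    {"tx": 0.1, "ty": 4, "tz": 0, "ax": 0, "ay": 0, "az": -0.026},
    {"tx": 0.2, "ty": 6, "tz": 0, "ax": 0, "ay": 0, "az": -0.04},
    {"tx": 0.3, "ty": 8, "tz": 0, "ax": 0, "ay": 0, "az": -0.052},
    {"tx": 0.4, "ty": 10, "tz": 0, "ax": 0, "ay": 0, "az": -0.065},
    {"tx": 0.5, "ty": 12, "tz": 0, "ax": 0, "ay": 0, "az": -0.078},
    {"tx": 0.6, "ty": 14, "tz": 0, "ax": 0, "ay": 0, "az": -0.09},
    {"tx": 0.8, "ty": 16, "tz": 0, "ax": 0, "ay": 0, "az": -0.102},
    {"tx": 1, "ty": 18, "tz": 0, "ax": 0, "ay": 0, "az": -0.114},
    {"tx": 1.2, "ty": 20, "tz": 0, "ax": 0, "ay": 0, "az": -0.125},
    {"tx": 1.4, "ty": 22, "tz": 0, "ax": 0, "ay": 0, "az": -0.137},
    {"tx": 1.5, "ty": 23.5, "tz": 0, "ax": 0, "ay": 0, "az": -0.145},
    {"tx": 1.5, "ty": 23.5, "tz": 0, "ax": 0, "ay": 0, "az": -0.145},
  ],
)

```text
time_s: 13.7
ee_pos: [0.4623, -0.0751, 0.1137]
orientation: [3.139, -0.001, 1.11]
ft_force: [7.6, -0.6, -1.4]
gripper_width: 0.0318
```

```bash
python3 - <<'E'
from shank import *
im=imaging.get_image("wrist");s=readout.read_state();print("now",line(im),s["ft_force"],s["ee_pos"],s["orientation"],s["time_s"])
p=s["ee_pos"][:2]-np.array([.5505,.0995]);print(np.hypot(*p),np.arctan2(p[1],p[0]))
th=np.linspace(0,.7,19)[1:]; r=np.hypot(*p)
print([(round(t,3),round(r*(1-np.cos(t))*1e3,1),round(r*np.sin(t)*1e3,1)) for t in th])
E
```

```text
now (np.float32(-2.0332284), np.float64(-0.0009681894111604195), array([304.5, 367.5])) [ 7.57875482 -0.03487725 -0.29696345] [ 0.46231227 -0.07513579  0.11380039] [ 3.13890107e+00 -5.88055798e-04  1.11032901e+00] 13.75
0.19563929480774003 -2.0384206923058326
[(np.float64(0.039), np.float64(0.1), np.float64(7.6)), (np.float64(0.078), np.float64(0.6), np.float64(15.2)), (np.float64(0.117), np.float64(1.3), np.float64(22.8)), (np.float64(0.156), np.float64(2.4), np.float64(30.3)), (np.float64(0.194), np.float64(3.7), np.float64(37.8)), (np.float64(0.233), np.float64(5.3), np.float64(45.2)), (np.float64(0.272), np.float64(7.2), np.float64(52.6)), (np.float64(0.311), np.float64(9.4), np.float64(59.9)), (np.float64(0.35), np.float64(11.9), np.float64(67.1)), (np.float64(0.389), np.float64(14.6), np.float64(74.2)), (np.float64(0.428), np.float64(17.6), np.float64(81.2)), (np.float64(0.467), np.float64(20.9), np.float64(88.0)), (np.float64(0.506), np.float64(24.5), np.float64(94.7)), (np.float64(0.544), np.float64(28.3), np.float64(101.3)), (np.float64(0.583), np.float64(32.4), np.float64(107.8)), (np.float64(0.622), np.float64(36.7), np.float64(114.0)), (np.float64(0.661), np.float64(41.2), np.float64(120.1)), (np.float64(0.7), np.float64(46.0), np.float64(126.0))]
```

The handle is straightening. Now swinging back anticlockwise on the ratchet.

>>> carry_out(
  steps=[
    {"tx": 0.0, "ty": 3.8, "tz": 0, "ax": 0, "ay": 0, "az": -0.02},
    {"tx": 0.1, "ty": 7.6, "tz": 0, "ax": 0, "ay": 0, "az": -0.039},
    {"tx": 0.6, "ty": 15.2, "tz": 0, "ax": 0, "ay": 0, "az": -0.078},
    {"tx": 1.3, "ty": 22.8, "tz": 0, "ax": 0, "ay": 0, "az": -0.117},
    {"tx": 2.4, "ty": 30.3, "tz": 0, "ax": 0, "ay": 0, "az": -0.156},
    {"tx": 3.7, "ty": 37.8, "tz": 0, "ax": 0, "ay": 0, "az": -0.194},
    {"tx": 5.3, "ty": 45.2, "tz": 0, "ax": 0, "ay": 0, "az": -0.233},
    {"tx": 7.2, "ty": 52.6, "tz": 0, "ax": 0, "ay": 0, "az": -0.272},
    {"tx": 9.4, "ty": 59.9, "tz": 0, "ax": 0, "ay": 0, "az": -0.311},
    {"tx": 11.9, "ty": 67.1, "tz": 0, "ax": 0, "ay": 0, "az": -0.35},
    {"tx": 14.6, "ty": 74.2, "tz": 0, "ax": 0, "ay": 0, "az": -0.389},
    {"tx": 17.6, "ty": 81.2, "tz": 0, "ax": 0, "ay": 0, "az": -0.428},
    {"tx": 20.9, "ty": 88.0, "tz": 0, "ax": 0, "ay": 0, "az": -0.467},
    {"tx": 24.5, "ty": 94.7, "tz": 0, "ax": 0, "ay": 0, "az": -0.506},
    {"tx": 28.3, "ty": 101.3, "tz": 0, "ax": 0, "ay": 0, "az": -0.544},
    {"tx": 32.4, "ty": 107.8, "tz": 0, "ax": 0, "ay": 0, "az": -0.583},
    {"tx": 36.7, "ty": 114.0, "tz": 0, "ax": 0, "ay": 0, "az": -0.622},
    {"tx": 41.2, "ty": 120.1, "tz": 0, "ax": 0, "ay": 0, "az": -0.661},
    {"tx": 46, "ty": 126, "tz": 0, "ax": 0, "ay": 0, "az": -0.7},
    {"tx": 46, "ty": 126, "tz": 0, "ax": 0, "ay": 0, "az": -0.7},
  ],
)

```text
time_s: 16.25
ee_pos: [0.595, -0.0894, 0.1132]
orientation: [3.142, -0.0, 1.812]
ft_force: [-0.6, -0.5, -0.8]
gripper_width: 0.0321
```

```bash
python3 - <<'E'
from shank import *
im=imaging.get_image("wrist");s=readout.read_state();print("now",line(im),s["ft_force"],s["ee_pos"],s["orientation"],s["time_s"])
p=s["ee_pos"][:2]-np.array([.5505,.0995]);print(np.hypot(*p),np.arctan2(p[1],p[0]))
I=im["img"].copy()
for q in([.604,-.007,.124],):
    u=proj(im,q);print(u);cv2.circle(I,tuple(int(x) for x in u),5,(0,0,255),1)
cv2.imwrite("pics/w5.png",I)
E
```

```text
now (np.float32(-1.8310827), np.float64(-0.0775530961370453), array([296.5, 360.5])) [-0.86142247  0.25094956 -1.28968126] [ 0.59471205 -0.08941091  0.11320417] [-3.14150617e+00 -4.52295119e-05  1.81105112e+00] 16.3
0.19401555439299012 -1.3408976462171043
[403.51040531  88.45656264]
```

View pics/w5.png

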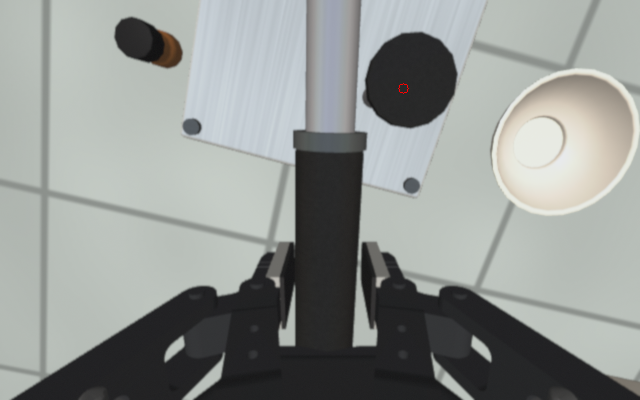

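The pad is at (411,80), shank axis at about x=331, and the left pad now pushes the grip.

```bash
python3 - <<'E'
from h import *
im=imaging.get_image("wrist");h=np.array([.5505,.0995])
P=ray(im,411,80,.124)[:2];S=ray(im,331.5,80,.137)[:2];G=ray(im,328.5,220,.137)[:2]
A=lambda p:np.arctan2(p[1],p[0])
print(P,np.hypot(*(P-h)),A(P-h),"shank",S,np.hypot(*(S-h)),A(S-h),"grip",A(G-h),"dir",A(G-S))
th=A(P-h)-A(S-h);r=.1945;print(th,[(round(t,3),round(r*(1-np.cos(t))*1e3,1),round(r*np.sin(t)*1e3,1)) for t in np.linspace(0,th,8)[1:]])
E
```

```text
[ 0.60566172 -0.00338672] 0.11674113158397569 -1.0786561388784546 shank [ 0.57575506 -0.01203114] 0.1143547717248349 -1.3481121027214327 grip -1.3484796712933471 dir -1.3492911480272158
0.2694559638429781 [(np.float64(0.038), np.float64(0.1), np.float64(7.5)), (np.float64(0.077), np.float64(0.6), np.float64(15.0)), (np.float64(0.115), np.float64(1.3), np.float64(22.4)), (np.float64(0.154), np.float64(2.3), np.float64(29.8)), (np.float64(0.192), np.float64(3.6), np.float64(37.2)), (np.float64(0.231), np.float64(5.2), np.float64(44.5)), (np.float64(0.269), np.float64(7.0), np.float64(51.8))]
```

>>> carry_out(
  steps=[
    {"tx": 0, "ty": 4, "tz": 0, "ax": 0, "ay": 0, "az": -0.02},
    {"tx": 0.3, "ty": 10, "tz": 0, "ax": 0, "ay": 0, "az": -0.05},
    {"tx": 0.9, "ty": 18, "tz": 0, "ax": 0, "ay": 0, "az": -0.09},
    {"tx": 1.6, "ty": 25, "tz": 0, "ax": 0, "ay": 0, "az": -0.13},
    {"tx": 2.8, "ty": 33, "tz": 0, "ax": 0, "ay": 0, "az": -0.17},
    {"tx": 4, "ty": 39.5, "tz": 0, "ax": 0, "ay": 0, "az": -0.205},
    {"tx": 5.2, "ty": 44.5, "tz": 0, "ax": 0, "ay": 0, "az": -0.23},
    {"tx": 6, "ty": 48, "tz": 0, "ax": 0, "ay": 0, "az": -0.25},
    {"tx": 6.5, "ty": 50, "tz": 0, "ax": 0, "ay": 0, "az": -0.26},
    {"tx": 6.5, "ty": 50, "tz": 0, "ax": 0, "ay": 0, "az": -0.26},
    {"tx": 6.5, "ty": 50, "tz": 0, "ax": 0, "ay": 0, "az": -0.26},
  ],
)

```text
time_s: 17.73
ee_pos: [0.6415, -0.0714, 0.1133]
orientation: [-3.142, 0.0, 2.071]
ft_force: [0.0, 0.5, -0.3]
gripper_width: 0.0321
```

```bash
python3 - <<'E'
from h import *
im=imaging.get_image("wrist");s=readout.read_state();print(s["time_s"],s["ft_force"])
cv2.imwrite("pics/w6.png",im["img"])
E
```

```text
17.775 [1.19851631 0.56121147 0.9770159 ]
```

View pics/w6.png

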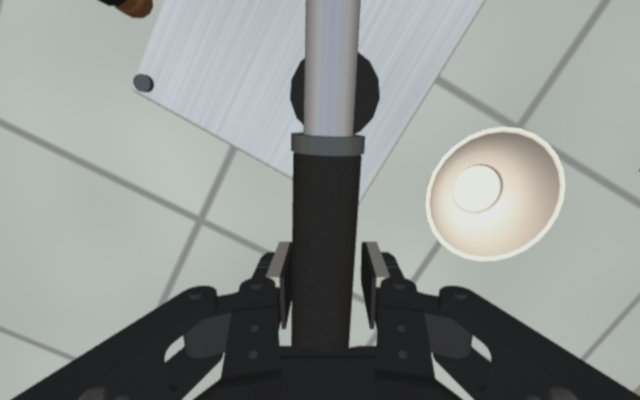

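The shank (centre 331) lies over the pad (291–379, centre 335), within about 2 mm. Release and lift.

>>> carry_out(
  steps=[
    {"tx": 0, "ty": 0, "tz": 0, "ax": 0, "ay": 0, "az": 0},
    {"tx": 0, "ty": 0, "tz": 0, "ax": 0, "ay": 0, "az": 0},
    {"tx": 0, "ty": 0, "tz": 0, "ax": 0, "ay": 0, "az": 0},
    {"tx": 0, "ty": 0, "tz": 0, "ax": 0, "ay": 0, "az": 0},
    {"tx": 0, "ty": 0, "tz": 0, "ax": 0, "ay": 0, "az": 0},
    {"tx": 0, "ty": 0, "tz": -10, "ax": 0, "ay": 0, "az": 0},
    {"tx": 0, "ty": 0, "tz": -25, "ax": 0, "ay": 0, "az": 0},
    {"tx": 0, "ty": 0, "tz": -45, "ax": 0, "ay": 0, "az": 0},
    {"tx": 0, "ty": 0, "tz": -70, "ax": 0, "ay": 0, "az": 0},
    {"tx": 0, "ty": 0, "tz": -95, "ax": 0, "ay": 0, "az": 0},
    {"tx": 0, "ty": 0, "tz": -115, "ax": 0, "ay": 0, "az": 0},
    {"tx": 0, "ty": 0, "tz": -130, "ax": 0, "ay": 0, "az": 0},
    {"tx": -15, "ty": 0, "tz": -130, "ax": 0, "ay": 0, "az": 0},
    {"tx": -30, "ty": 0, "tz": -130, "ax": 0, "ay": 0, "az": 0},
    {"tx": -30, "ty": 0, "tz": -130, "ax": 0, "ay": 0, "az": 0},
    {"tx": -30, "ty": 0, "tz": -130, "ax": 0, "ay": 0, "az": 0},
  ],
  fingers=-0.6,
)

```text
time_s: 19.77
ee_pos: [0.6557, -0.0978, 0.2424]
orientation: [-3.141, -0.001, 2.07]
ft_force: [0.2, -0.2, 0.3]
gripper_width: 0.0683
```

```bash
python3 - <<'E'
from h import *
w=imaging.get_image("wrist")["img"];im=imaging.get_image("scene")["img"];s=readout.read_state();print(s["time_s"],s["ft_force"],s["ee_pos"],s["gripper_width"])
a=cv2.resize(im[110:310,220:480],(390,300));b=cv2.resize(w,(400,300) and (400,250));b=cv2.copyMakeBorder(b,0,50,0,0,0)
cv2.imwrite("pics/f.png",np.hstack([a,b]))
E
```

```text
19.875 [-0.02345396  0.13610363 -0.32484534] [ 0.65574712 -0.0974169   0.24292637] 0.0681179303579988
```

View pics/f.png

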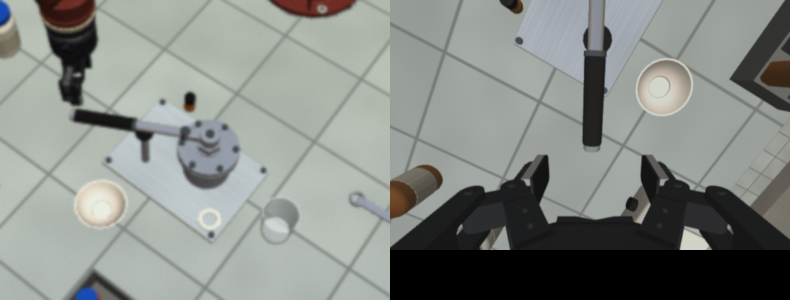

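The handle, straight again, is parked with its shank over the post pad (scene (143,132), wrist (597,38)). The gripper is clear, and the vial, dish, gasket, beaker and spanner are where they were. Handing in.

```bash
python3 -c "
from workcell import order;print(order.job_done())"
```

```text
the job is handed in; nothing more can be done
None
```

I tightened the nut until the wrench clicked, held it there for over a second, and parked the handle above the rest post. The job was handed in at about 19.9 s of the 54 s allowed; no verdict was reported.

- **Click:** With the fingers loosely around the grip, I swung the handle clockwise about 0.4 rad until the nut was home. The force rose to about 10–11 N and stopped climbing, and the handle visibly bent at the pin.
- **Bend amount:** I estimate about 0.09 rad, inside the 0.06 to 0.12 target. I'm not certain of this: the travel alone allows 0.07 to 0.15. The camera's reference line for a straight handle also shifted by about 2 mm between readings. Taking the later reference instead would put the bend nearer 0.14.
- **Return and parking:** I eased off slowly, and the handle straightened and swung back anticlockwise on its ratchet. The last wrist view before release put the shank within about 2 mm of the pad centre.
- **Final check:** After lifting clear, the force reading was about zero with the gripper open. The handle was straight and still over the pad. The vial, dish, gasket, beaker and spanner looked unmoved; I did not check the two reagent containers closely.

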